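# Close the seed tin and turn it to the front of the display

### The arm

A 7-joint arm with a two-finger parallel gripper is mounted at the origin on the work surface. World frame = base frame: x ahead of the robot, y to its left, z up, the work surface at z = 0. Lengths are in m, angles in rad, forces in N, time in s.
With the tool pointing down it reaches from about 0.425 to 1.025 m from the base axis. Payload 3.6 kg.
Tool frame: the origin (TCP) lies on the centre line of the jaws, within the pads' length; the fingertips stand 17 mm ahead of it and the grasp point (between the pads) lies 2 mm behind it (robot.nose_length is the distance from the TCP to the fingertips, in m); z points along the fingers, y is the direction in which the jaws open and shut (so a half turn about z gives the same grasp; the last joint's range is limited). The gripper opens to 85 mm and grips with 20 to 120 N. Pads are 22 mm wide; open, the fingers measure 114 mm over their backs; the gripper's body (76 mm by 85 mm) begins 54 mm behind the grasp point. The pads swing forward as they close: fully open they stand 13 mm farther back than shut.
Start: joints at [1.117, 0.591, 0.048, 1.609, -0.033, 0.943, -0.034], TCP at [0.255, -0.679, 0.248] pointing down, gripper open.
Joint ranges: [-2.69, 2.69], [-0.47, 2.24], [-1.27, 1.36], [0.19, 2.51], [-1.53, 4.68], [0.08, 2.07], [-3.09, 3.09]. Speed limits (rad/s): [2.57, 2.57, 3.14, 3.14, 3.14, 3.14, 3.14].

### API

Orientations are given as a unit quaternion [x, y, z, w].
In Python, from workcell import robot gives the robot as it stands.
- The arm moves only by the tool step_arm, never from a script. Its argument "motion" is text: rows parted by semicolons, each of 6 numbers parted by spaces: the shift along the tool's x, y, z in mm, then the turn, a rotation vector about the tool's x, y, z in rad. In form: x y z wx wy wz; .... A call has exactly 8 rows; each row shifts and turns the commanded pose from where the row before left it, along the tool's axes as they then stand; what a row does not reach is not made up. A row lasts 1/8 s, in which the tool goes at most 62.5 mm and 10.7 degrees, less where a joint would pass 70% of its speed; a pose out of reach is approached as far as the arm can. A call is refused whole if a number of a shift passes 62.5 or a number of a turn 0.188, either way. A call with a gripper value outside its range is refused whole. "hand" is the finger opening in mm, from 0 to 85.4, set as the call begins (left out, the last holds). The fingers move at their own pace and stop on an object; "newtons" is the grip in N (left out, the last holds). Time passes only in rows, so rows that do not move let the fingers close, or fill a call up. It gives the time, the measured TCP pose, the force and the opening at its end, in the units of the state.
- robot.sense(): the state, without advancing time (a new reading comes with each control period).
- robot.capture(name): name is "side" or "top" or "wrist"; returns a dict with "pixels" (384x512x3 uint8, red, green, blue), "z_map" (384x512 float32, m along the optical axis (not along the pixel's ray), 0 where there is no reading), "camera_matrix" (3x3 intrinsics, pixels), "k1" (the pictures are not rectified: a ray, as slopes to the right and down, at radius r is drawn at 1 + k1 r^2 times it, then the intrinsics apply), "R" (3x3) and "t" (3): a world point X has camera coordinates R X + t. Camera axes: x right, y down, z forward; pixel columns grow to the right and rows downward; lengths in m; the calibration is good to about 2 mm. A picture is of the moment at which its call begins.
- robot.job_done(): hands the job in, once; it reports no verdict.
The state is a dict: "clock": time; "qpos": joint angles; "qvel": joint speeds; "joint_torque": joint torques, N m; "tcp_pos": TCP position; "tcp_rot": TCP orientation; "force": force on the tool from outside, world axes, zero at the start; "torque": the same for the moment, N m; "gripper_width": finger opening in m.
Only numpy, scipy, OpenCV 4.12 (cv2) and the standard library are available. Lean on these libraries where they do the work, as an engineer would, in place of code of your own. Each camera call takes 0.05 s, during which the arm holds its last target. There are 200 camera calls.

### The job

On the revolving seed display, shut the open hinged tin so that its two halves meet edge to edge all round, then turn the turntable until the tin stands squarely at the front, in line with the wooden pointer that sticks out from the fixed foot. Finish while still gripping the turntable firmly (its centre knob is made for this), holding it still with the tin at the pointer: do not let go. Leave the flowerpot, the spray bottle and the trowel where they are.

Things in the scene. Friction and masses are not known exactly. Their poses are not given: they have to be found in the camera images.
- stand: Fixed brown wooden foot: disc 190 mm across, 16 mm high, with a flat pointer (24 mm wide, 12 mm high, arrowhead end) reaching 200 mm from the centre, past the turntable's edge. Origin: on the turntable's axis at table height; z up; +x along the pointer, which looks away from the robot, up to 30 degrees to either side.
- pointer (a point): Tip of the pointer, on its top, 200 mm from the turntable's axis, 12 mm above the table.
- turntable: Wooden disc 300 mm across, top face 30 mm above the table, turns freely either way, no stops (friction 0.05 N m). Fixed on it: a rectangular aluminium tin, five round glass jars (49 mm across, 102 mm high over the table, 108 mm from the axis, every 60 degrees from the tin), a centre knob. Origin: on the axis at table height; z up; +x through the tin; at the front it lies along the stand's +x.
- knob_top (a point): Centre of the top face of the round dark wooden knob, on the axis, 100 mm above the table. The knob is 42 mm across and spans 66 to 100 mm above the table, on a 20 mm post; it turns with the turntable. Jars stand no nearer than 83 mm to the axis and the shut tin 66 mm.
- tin_lid (a joint): Opening angle (rad) of the tin's upper half: 0 shut, edges meeting; 1.57 upright; 1.9 the stop, leaning over the centre. Starts between 1.3 and 1.8. The stiff hinge (0.045 N m) leaves it where it is put, so it must be pushed right down. It shuts outwards and down, away from the knob.
- tin_hinge (a point): Middle of the tin's hinge line, 66 mm from the axis, 54 mm above the table; the line is level and square to the turntable's +x, on the knob side of the tin. The lower half is fixed on the turntable: a shallow box 60 mm (radially) by 80 mm, 24 mm high, 66 to 126 mm from the axis.
- tin_rim (a point): Middle of the lower half's outer rim, 126 mm from the axis, 54 mm above the table, on the side away from the hinge.
- lid_lip (a point): Middle of the upper half's free edge (mouth side), 60 mm from the hinge line; meets tin_rim when shut. The upper half is 60 by 80 mm and 14 mm deep; its flat outer face, 14 mm behind the mouth, looks towards the knob when upright and up when shut (then 68 mm above the table).
- pot: Bystander: empty terracotta flowerpot, 90 mm across, 85 mm high, standing beside the display. Origin: centre of its underside.
- sprayer: Bystander: white spray bottle with a black head, 68 mm across, 174 mm high, standing on the other side of the display. Origin: centre of its underside.
- trowel: Bystander: garden trowel lying flat, 255 mm long, 56 mm wide, wooden handle. Origin: on the table under the neck; +x towards the blade's end.

How it is judged:
On the way, in this order (a step that is already met when the one before it is completed fails the run):
1. the tin is shut, its halves edge to edge (value of joint tin_lid below 0.06 rad), for 0.2 s.
2. the shut tin stands at the pointer with the gripper on the turntable (value of joint tin_lid below 0.06 rad and y of tin_rim in the frame of stand between -0.014 and 0.014 m and x of tin_rim in the frame of stand above 0.1 m and contact force between the fingers and turntable above 2 N), for 0.2 s.
At the end, for the whole second after the job is handed in: The tin is shut (lid within 0.06 rad of closed), the middle of its outer rim is within 14 mm sideways of the pointer's line on the pointer's side, and the fingers still hold the turntable (more than 2 N) without it turning (below 0.05 rad/s) (all of step 2 and angular speed of turntable below 0.05 rad/s); the arm keeps its last pose, push and grip.
It fails at once if the flowerpot is pushed away or knocked over (distance of pot from where it was at the start of the episode above 0.03 m or angle between pot's own z axis and vertical above 0.5 rad).
It fails at once if the spray bottle is pushed away or knocked over (distance of sprayer from where it was at the start of the episode above 0.03 m or angle between sprayer's own z axis and vertical above 0.5 rad).
It fails at once if the trowel is pushed away (distance of trowel from where it was at the start of the episode above 0.03 m).
It also fails if it takes over 48 s, if anything falls off the work surface, if the arm or the gripper's body presses on something with over 40 N, if the wrist force passes 120 N, or if a joint passes its speed limit or range.

## Working session

There is one attempt and no reset: what is moved stays moved. The work goes in short steps, Python scripts to look and compute and a tool call to move; the robot and the scene stay as the last step left them, time stands still between calls to the robot, and variables do not carry over. Pictures are saved under pics/ and viewed, about 8 in all and at most 12, crops included, and the job is handed in when it is done.

Besides the shell and the picture viewer there is one more tool, called after "Call:" in YAML: its name, and indented under it one key for each argument. step_arm: Moves the arm, as the interface text tells. Its arguments: {"type":"object","properties":{"motion":{"type":"string"},"hand":{"type":"number"},"newtons":{"type":"number"}},"required":["motion"]}

```bash
ls; mkdir -p pics; cat > h.py <<'E'
import numpy as np, cv2
from workcell import robot
def cap(n,name):
    c=robot.capture(n); np.savez(f'pics/{name}.npz',**c)
    cv2.imwrite(f'pics/{name}.png',c['pixels'][:,:,::-1]); return c
def cloud(c):
    K=c['camera_matrix'];h,w=c['z_map'].shape
    u,v=np.meshgrid(np.arange(w),np.arange(h))
    xd=(u-K[0,2])/K[0,0]; yd=(v-K[1,2])/K[1,1]
    x,y=xd.copy(),yd.copy()
    for _ in range(8):
        f=1+c['k1']*(x*x+y*y); x=xd/f;y=yd/f
    z=c['z_map']; P=np.stack([x*z,y*z,z],-1)
    W=(P-c['t'])@c['R']; W[z==0]=np.nan
    return W
E
python3 - <<'E'
from h import *
s=robot.sense(); print({k:np.round(v,3) for k,v in s.items()})
a=cap('top','top0');b=cap('side','side0')
cv2.imwrite('pics/both0.png',cv2.resize(np.vstack([a['pixels'],b['pixels']])[:,:,::-1],None,fx=.78,fy=.78))
for c in(a,b): print(np.round(-c['R'].T@c['t'],3))
E
```

```text
pics
{'clock': np.float64(0.0), 'qpos': array([ 1.117,  0.592,  0.048,  1.61 , -0.033,  0.943, -0.034]), 'qvel': array([-0.001,  0.   ,  0.001, -0.   ,  0.   , -0.002, -0.001]), 'joint_torque': array([ 1.0000e-03, -5.4869e+01,  1.5460e+00, -1.9812e+01,  9.0000e-03,
        9.0000e-03,  0.0000e+00]), 'tcp_pos': array([ 0.255, -0.678,  0.247]), 'tcp_rot': array([ 0.984,  0.179, -0.   , -0.001]), 'force': array([0.067, 0.483, 0.167]), 'torque': array([-0.003,  0.021, -0.008]), 'gripper_width': np.float64(0.085)}
[0.383 0.131 1.157]
[0.221 0.988 1.017]
```

View pics/both0.png

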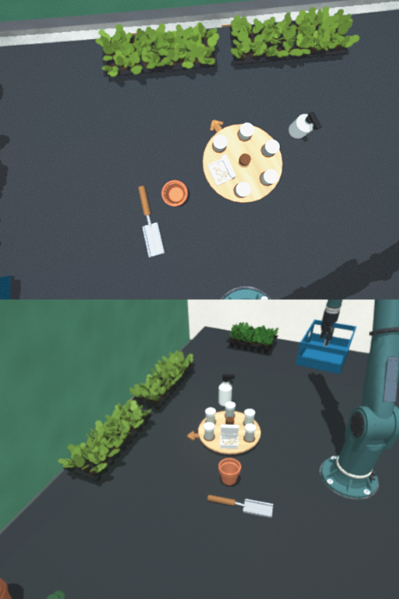

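The top view shows the turntable around (311,208), with the pointer at (277,162) and the open tin at (285,218). The pot is at (224,247), to the tin's left, and the sprayer at (387,161). Next I measure.

```bash
python3 - <<'E'
from h import *
a=dict(np.load('pics/top0.npz'));b=dict(np.load('pics/side0.npz'))
hs=lambda c:cv2.cvtColor(c['pixels'],cv2.COLOR_RGB2HSV)
W=cloud(a);H=hs(a)
for p in [(311,208),(277,162),(284,218),(224,247),(387,161),(186,270),(200,300)]: print(p,np.round(W[p[1],p[0]],3),H[p[1],p[0]])
z=W[...,2]
m=(abs(z-.03)<.008)&(H[...,0]<28)&(H[...,0]>8)&(H[...,1]>50)&(H[...,2]>120)
n,l,s,_=cv2.connectedComponentsWithStats(m.astype(np.uint8));i=1+np.argmax(s[1:,4])
cs,_=cv2.findContours((l==i).astype(np.uint8),cv2.RETR_EXTERNAL,cv2.CHAIN_APPROX_NONE)
c=max(cs,key=len)[:,0];P=W[c[:,1],c[:,0],:2];P=P[~np.isnan(P[:,0])]
(cx,cy),r=cv2.minEnclosingCircle(P.astype(np.float32));print('disc',cx,cy,r)
hull=cv2.convexHull(P.astype(np.float32))[:,0];A=np.c_[2*hull,np.ones(len(hull))];q=np.linalg.lstsq(A,(hull**2).sum(1),rcond=None)[0];print('fit',q[:2],np.sqrt(q[2]+q[0]**2+q[1]**2))
C=np.array([cx,cy])
d=np.linalg.norm(W[...,:2]-C,axis=-1)
k=(d<.03)&(abs(z-.1)<.01);print('knob',k.sum(),np.nanmean(W[k],0))
for nm,cc in(('top',a),('side',b)):
    V=cloud(cc);h=hs(cc);dd=np.linalg.norm(V[...,:2]-C,axis=-1)
    o=(dd>.155)&(dd<.21)&(h[...,0]<22)&(h[...,1]>90)&(V[...,2]>.006)&(V[...,2]<.02)
    n,l,s,ce=cv2.connectedComponentsWithStats(o.astype(np.uint8));print(nm,s[1:,4])
    i=1+np.argmax(s[1:,4]);p=V[l==i][:,:2];print(' pointer',p.mean(0),p[np.argmax(np.linalg.norm(p-C,axis=1))],'ang',np.arctan2(*(p.mean(0)-C)[::-1]))
# jars: height ~0.102
    j=(dd>.08)&(dd<.135)&(abs(V[...,2]-.102)<.006)
    n,l,s,ce=cv2.connectedComponentsWithStats(j.astype(np.uint8))
    for i in range(1,n):
        if s[i,4]>15:
            p=V[l==i][:,:2].mean(0)-C;print(' jar',s[i,4],np.degrees(np.arctan2(p[1],p[0])),np.hypot(*p))
x,y=C
cr=lambda c,u,v,w,h:cv2.resize(c['pixels'][v:v+h,u:u+w,::-1],(400,400),interpolation=cv2.INTER_CUBIC)
cv2.imwrite('pics/crop0.png',np.hstack([cr(a,251,148,120,120),cr(b,235,125,110,110)]))
E
```

```text
(311, 208) [ 0.545 -0.046  0.096] [ 12 134 143]
(277, 162) [0.712 0.024 0.009] [ 15 138 211]
(284, 218) [0.533 0.026 0.035] [100   3 246]
(224, 247) [0.47  0.209 0.006] [ 12 128 245]
(387, 161) [ 0.654 -0.273  0.111] [100   3 247]
(186, 270) [0.414 0.323 0.02 ] [ 15 134 207]
(200, 300) [0.327 0.291 0.004] [101  11 245]
disc 0.5573702454566956 -0.05678379908204079 0.1495620757341385
fit [ 0.55583512 -0.05558587] 0.14752255663661173
knob 177 [ 0.55632103 -0.0558942   0.09925881]
top [157]
 pointer [0.71579429 0.0232691 ] [0.73490222 0.03723081] ang 0.46788481853798936
 jar 230 -11.072934960893475 0.10699271987211247
 jar 228 49.061890050088785 0.10794220029724372
 jar 235 -71.20024069966829 0.10689774559409344
 jar 250 -131.60256052472408 0.10732741193568125
 jar 248 168.61118001755108 0.10821039534400902
side [77]
 pointer [0.71304113 0.02751559] [0.73500395 0.0386494 ] ang 0.49631179905513845
 jar 82 -72.8088723069841 0.10260624671150112
 jar 90 -9.75687067308105 0.10285892649008986
 jar 90 -134.55557717721263 0.10672246025353813
 jar 97 51.938814395902504 0.10827420862180712
 jar 107 166.9168776076989 0.11223483387727584
```

View pics/crop0.png

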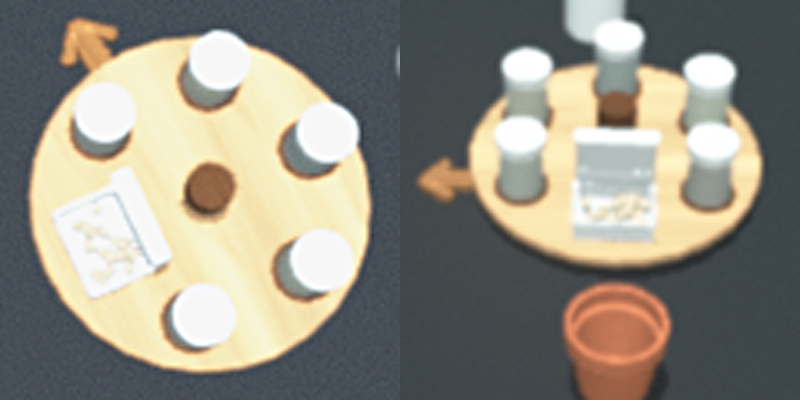

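Both views agree: turntable centre near (0.556, −0.056), tin at about 109° and pointer at about 27°. Next: the lid angle.

```bash
cat >> h.py <<'E'
C=np.array([.5562,-.0557])
def tinframe(W,deg):
    t=np.radians(deg);u=np.array([np.cos(t),np.sin(t)]);v=np.array([-u[1],u[0]])
    d=W[...,:2]-C; return d@u,d@v,W[...,2]
def delta(goal):
    from scipy.spatial.transform import Rotation as R
    s=robot.sense();r=R.from_quat(s['tcp_rot']);M=r.as_matrix()
    print('tcp',np.round(s['tcp_pos'],4),'yang',np.degrees(np.arctan2(M[1,1],M[0,1])).round(1),'tilt',np.degrees(np.arccos(-M[2,2])).round(2),'tool shift mm',np.round(M.T@(np.array(goal)-s['tcp_pos'])*1000,1),'q7',s['qpos'][6].round(2),'F',s['force'].round(1),'w',s['gripper_width'],'t',s['clock'])
E
python3 - <<'E'
from h import *
for n in('top0','side0'):
    a=dict(np.load(f'pics/{n}.npz'));r,l,z=tinframe(cloud(a),108.8)
    m=(abs(l)<.035)&(r>.025)&(r<.1)&(z>.058)&(z<.13)
    print(n)
    for lo in np.arange(.056,.13,.006):
        k=m&(z>=lo)&(z<lo+.006)
        if k.sum(): print(round(lo,3),k.sum(),np.round(np.percentile(r[k],[5,50,95]),3))
u=np.array([np.cos(np.radians(108.8)),np.sin(np.radians(108.8))])
delta([*(C+.005*u),.16])
E
```

```text
top0
0.056 2 [0.065 0.066 0.068]
0.104 4 [0.063 0.068 0.07 ]
0.11 114 [0.059 0.066 0.072]
0.116 16 [0.06  0.063 0.07 ]
side0
0.056 21 [0.054 0.058 0.07 ]
0.062 18 [0.055 0.058 0.06 ]
0.068 21 [0.057 0.059 0.062]
0.074 23 [0.056 0.059 0.062]
0.08 20 [0.057 0.061 0.063]
0.086 27 [0.059 0.061 0.064]
0.092 14 [0.06  0.061 0.064]
0.098 1 [0.065 0.065 0.065]
0.104 14 [0.06  0.07  0.075]
0.11 60 [0.061 0.069 0.078]
0.116 4 [0.066 0.073 0.08 ]
tcp [ 0.255  -0.6779  0.2472] yang -69.4 tilt 0.12 tool shift mm [ 501.2 -481.1   88.2] q7 -0.03 F [0.3 0.4 0.4] w 0.08532371267265026 t 0.1
```

Call:
step_arm:
  motion: "44 -43 0 0 0 0;44 -43 0 0 0 0;44 -43 0 0 0 0;44 -43 0 0 0 0;44 -43 0 0 0 0;44 -43 0 0 0 0;44 -43 0 0 0 0;44 -43 0 0 0 0"
  hand: 0
  newtons: 40

```text
clock: 1.1
tcp_pos: [0.464, -0.2308, 0.2482]
tcp_rot: [0.984, 0.179, -0.0, 0.0]
force: [0.7, -0.9, -1.0]
gripper_width: -0.0001
```

Call:
step_arm:
  motion: "37 -38 0 0 0 0;37 -38 0 0 0 0;37 -38 0 0 0 0;37 -38 0 0 0 0;0 0 30 0 0 0;0 0 30 0 0 0;0 0 28 0 0 0;0 0 0 0 0 0"

```text
clock: 2.1
tcp_pos: [0.5466, -0.0382, 0.1583]
tcp_rot: [0.984, 0.179, -0.003, -0.0]
force: [0.3, 0.0, 1.5]
gripper_width: -0.0
```

```bash
python3 - <<'E'
from h import *
u=np.array([np.cos(np.radians(108.8)),np.sin(np.radians(108.8))])
delta([*(C+.02*u),.122])
b=cap('side','side1');cv2.imwrite('pics/s1.png',cv2.resize(b['pixels'][90:250,200:400,::-1],(750,600),interpolation=cv2.INTER_CUBIC))
E
```

```text
tcp [ 0.5466 -0.0382  0.1583] yang -69.4 tilt 0.32 tool shift mm [ 3.6 -0.2 36.3] q7 -1.28 F [0.3 0.  1.5] w -3.518232339109214e-05 t 2.1
```

View pics/s1.png

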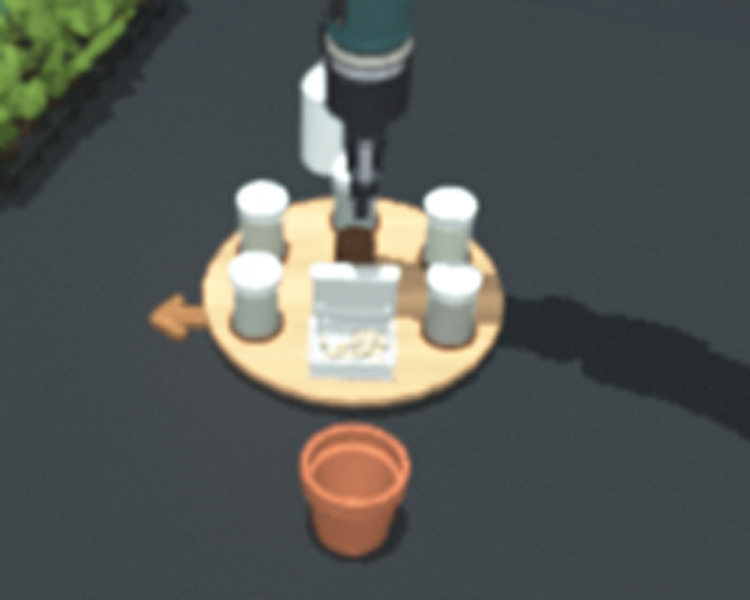

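The side view shows the fingers above the knob and behind the upright lid, and the tin facing the pot. I push the lid outwards along its arc.

Call:
step_arm:
  motion: "4 0 18 0 0 0;0 0 18 0 0 0;0 -15 0 0 0 0;0 -10 0 0 0 0;0 -11 0 0 0 0;0 -12 0 0 0 0;0 -9 5 0 0 0;0 -9 5 0 0 0"

```text
clock: 3.15
tcp_pos: [0.5296, 0.0262, 0.1148]
tcp_rot: [0.984, 0.179, 0.001, -0.0]
force: [0.1, 0.1, 1.0]
gripper_width: -0.0
```

Call:
step_arm:
  motion: "0 -5 6 0 0 0;0 -5 6 0 0 0;0 -3 7 0 0 0;0 -3 7 0 0 0;0 0 2 0 0 0;0 0 1 0 0 0;0 0 0 0 0 0;0 0 0 0 0 0"

```text
clock: 4.15
tcp_pos: [0.5236, 0.0395, 0.0854]
tcp_rot: [0.984, 0.179, 0.0, 0.0]
force: [-0.4, -0.6, 0.4]
gripper_width: -0.0001
```

```bash
python3 - <<'E'
from h import *
delta([.55,0,.085])
b=cap('side','side2');cv2.imwrite('pics/s2.png',cv2.resize(b['pixels'][110:230,220:370,::-1],(750,600),interpolation=cv2.INTER_CUBIC))
E
```

```text
tcp [0.5236 0.0395 0.0854] yang -69.4 tilt 0.02 tool shift mm [10.8 46.3  0.4] q7 -1.43 F [-0.4 -0.6  0.4] w -0.00012461164032674646 t 4.15
```

View pics/s2.png

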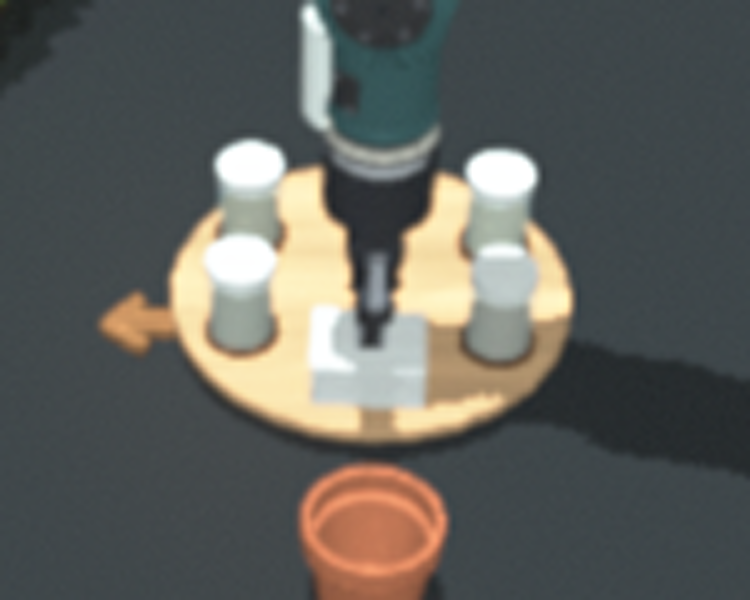

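The lid is down and nearly shut at about (370,340), with the fingers resting on it, but the force is about 0. I press further until there is clear resistance.

Call:
step_arm:
  motion: "0 0 1 0 0 0;0 0 1 0 0 0;0 0 1 0 0 0;0 0 1 0 0 0;0 0 0 0 0 0;0 0 0 0 0 0;0 0 0 0 0 0;0 0 0 0 0 0"

```text
clock: 5.2
tcp_pos: [0.5273, 0.0408, 0.0847]
tcp_rot: [0.984, 0.179, 0.004, -0.0]
force: [-1.9, 0.6, 24.3]
gripper_width: -0.0
```

24 N of resistance, so it is against the stop. I lift, go above the knob with an open hand, and pre-turn the wrist.

Call:
step_arm:
  motion: "0 0 -27 0 0 0;0 0 -27 0 0 0;0 0 -27 0 0 0;-2 33 0 0 0 0;-2 33 0 0 0 0;-3 34 0 0 0 0;0 0 0 0 0 -0.17;0 0 0 0 0 -0.17"

```text
clock: 6.2
tcp_pos: [0.552, -0.0571, 0.1622]
tcp_rot: [0.939, 0.345, -0.0, 0.0]
force: [-0.1, -0.1, 0.4]
gripper_width: 0.0005
```

Call:
step_arm:
  motion: "0 0 0 0 0 -0.17;0 0 0 0 0 -0.17;0 0 0 0 0 0;0 0 0 0 0 0;0 0 0 0 0 0;0 0 0 0 0 0;0 0 0 0 0 0;0 0 0 0 0 0"
  hand: 85

```text
clock: 7.2
tcp_pos: [0.5521, -0.0561, 0.1623]
tcp_rot: [0.868, 0.497, -0.0, 0.0]
force: [-0.7, -1.0, -0.4]
gripper_width: 0.0852
```

```bash
python3 - <<'E'
from h import *
delta([*C,.080])
b=cap('side','side3');w=cap('wrist','w3')
r,l,z=tinframe(cloud(b),108.8)
m=(abs(l)<.036)&(r>.055)&(r<.125)&(z>.058)&(z<.09)
for lo in np.arange(.055,.125,.01):
    k=m&(r>=lo)&(r<lo+.01); print(round(lo,3),k.sum(),np.round(np.median(z[k]),4) if k.sum() else '')
f=lambda i:cv2.resize(i,(400,300),interpolation=cv2.INTER_AREA)
cv2.imwrite('pics/s3.png',np.hstack([cv2.resize(b['pixels'][110:230,220:370,::-1],(400,320),interpolation=cv2.INTER_CUBIC),cv2.resize(w['pixels'][:,:,::-1],(400,320))]))
E
```

```text
tcp [ 0.5521 -0.0561  0.1623] yang -30.4 tilt 0.0 tool shift mm [ 2.4  3.3 82.3] q7 -0.72 F [-0.7 -1.  -0.4] w 0.08515473929711724 t 7.2
0.055 0 
0.065 27 0.0654
0.075 39 0.0661
0.085 41 0.0662
0.095 39 0.0662
0.105 46 0.0662
0.115 43 0.0657
0.125 0
```

View pics/s3.png

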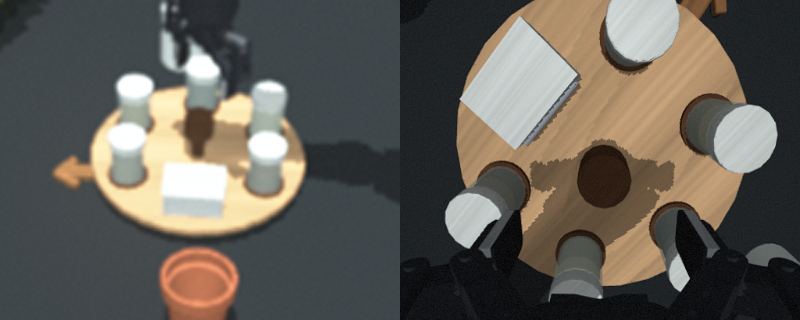

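The tin is shut: its top is level at 66 mm across the radius. The wrist view shows the knob between the open fingers at (603,177). I descend and grip.

Call:
step_arm:
  motion: "2 3 20 0 0 0;0 0 22 0 0 0;0 0 20 0 0 0;0 0 12 0 0 0;0 0 8 0 0 0;0 0 0 0 0 0;0 0 0 0 0 0;0 0 0 0 0 0"

```text
clock: 8.3
tcp_pos: [0.5562, -0.056, 0.0809]
tcp_rot: [0.868, 0.497, 0.001, 0.0]
force: [0.2, 1.2, 0.3]
gripper_width: 0.0849
```

Call:
step_arm:
  motion: "0 0 0 0 0 0;0 0 0 0 0 0;0 0 0 0 0 0;0 0 0 0 0 0;0 0 0 0 0 0;0 0 0 0 0 0;0 0 0 0 0 0;0 0 0 0 0 0"
  hand: 0
  newtons: 70

```text
clock: 9.3
tcp_pos: [0.5566, -0.0564, 0.0809]
tcp_rot: [0.868, 0.497, 0.001, 0.001]
force: [0.7, -0.8, 6.4]
gripper_width: 0.0404
```

Call:
step_arm:
  motion: "0 0 0 0 0 0.05;0 0 0 0 0 0.1;0 0 0 0 0 0.1;0 0 0 0 0 0.1;0 0 0 0 0 0.1;0 0 0 0 0 0.1;0 0 0 0 0 0.1;0 0 0 0 0 0.05"

```text
clock: 10.3
tcp_pos: [0.5567, -0.0566, 0.0809]
tcp_rot: [0.986, 0.168, 0.001, 0.001]
force: [0.6, -1.5, 5.3]
gripper_width: 0.0406
```

Call:
step_arm:
  motion: "0 0 0 0 0 0.05;0 0 0 0 0 0.1;0 0 0 0 0 0.1;0 0 0 0 0 0.1;0 0 0 0 0 0.1;0 0 0 0 0 0.1;0 0 0 0 0 0.1;0 0 0 0 0 0.05"

```text
clock: 11.3
tcp_pos: [0.5568, -0.0568, 0.0809]
tcp_rot: [0.984, -0.18, 0.001, 0.0]
force: [0.4, -2.0, 5.6]
gripper_width: 0.0406
```

```bash
python3 - <<'E'
from h import *
delta([*C,.080])
c=cap('side','side4');a=cap('top','top4')
V=cloud(c);h=cv2.cvtColor(c['pixels'],cv2.COLOR_RGB2HSV)
r,l,z=tinframe(V,27.3)
m=(abs(z-.066)<.005)&(abs(l)<.06)&(r>.06)&(r<.135)&(h[...,1]<60)
for nm,c in(('side',c),('top',a)):
    V=cloud(c);h=cv2.cvtColor(c['pixels'],cv2.COLOR_RGB2HSV);r,l,z=tinframe(V,27.3)
    m=(abs(z-.067)<.006)&(abs(l)<.06)&(r>.06)&(r<.135)&(h[...,1]<60)
    n,lb,s,_=cv2.connectedComponentsWithStats(m.astype(np.uint8));k=lb==1+np.argmax(s[1:,4])
    p=np.c_[r[k],l[k]].astype(np.float32);print(nm,'tin',k.sum(),cv2.minAreaRect(p),'mean',p.mean(0))
    o=(r>.155)&(r<.21)&(h[...,0]<22)&(h[...,1]>90)&(z>.006)&(z<.02)&(abs(l)<.04)
    q=np.c_[r[o],l[o]];print(' ptr mean',q.mean(0),'tip',q[np.argsort(q[:,0])[-6:]].mean(0))
cv2.imwrite('pics/s4.png',np.hstack([cv2.resize(dict(np.load('pics/side4.npz'))['pixels'][110:230,220:370,::-1],(400,320),interpolation=cv2.INTER_CUBIC),cv2.resize(a['pixels'][148:268,240:390,::-1],(400,320),interpolation=cv2.INTER_CUBIC)]))
E
```

```text
tcp [ 0.5568 -0.0568  0.0809] yang -110.7 tilt 0.15 tool shift mm [-0.9 -0.8  0.9] q7 -1.68 F [ 0.4 -2.   5.6] w 0.04060503834955812 t 11.3
side tin 247 ((0.09439897537231445, 0.001736123114824295), (0.087126225233078, 0.05973020941019058), 89.27613830566406) mean [0.09493195 0.00265105]
 ptr mean [0.17756531 0.00267068] tip [0.19951017 0.00176964]
top tin 565 ((0.09527545422315598, -0.003574725240468979), (0.08150715380907059, 0.06277043372392654), 89.85676574707031) mean [ 0.09588379 -0.00298154]
 ptr mean [ 0.17649443 -0.0024238 ] tip [ 0.19958059 -0.00309034]
```

View pics/s4.png

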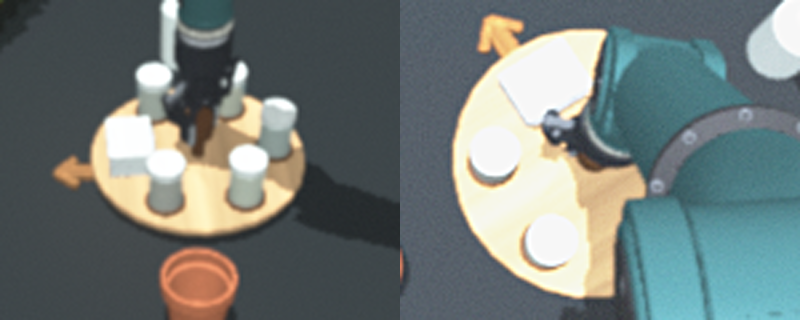

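The tin sits in line with the pointer in both views. Their sideways offsets differ by about 1 mm in each camera. I hold one call to settle, check, and hand in.

Call:
step_arm:
  motion: "0 0 0 0 0 0;0 0 0 0 0 0;0 0 0 0 0 0;0 0 0 0 0 0;0 0 0 0 0 0;0 0 0 0 0 0;0 0 0 0 0 0;0 0 0 0 0 0"

```text
clock: 12.4
tcp_pos: [0.5567, -0.0567, 0.0809]
tcp_rot: [0.984, -0.179, 0.001, 0.0]
force: [1.1, -0.5, 5.1]
gripper_width: 0.0407
```

```bash
python3 - <<'E'
from h import *
delta([*C,.080])
a=robot.capture('side');r,l,z=tinframe(cloud(a),27.3);h=cv2.cvtColor(a['pixels'],cv2.COLOR_RGB2HSV)
m=(abs(l)<.036)&(z>.058)&(z<.085)&(h[...,1]<60)
print([np.round(np.median(z[m&(r>=x)&(r<x+.012)]),4) for x in np.arange(.068,.122,.013)], np.abs(robot.sense()['qvel']).max())
print(robot.job_done())
E
```

```text
tcp [ 0.5567 -0.0567  0.0809] yang -110.7 tilt 0.14 tool shift mm [-0.9 -0.8  0.9] q7 -1.68 F [ 1.1 -0.5  5.1] w 0.04066405796094471 t 12.4
[np.float64(0.0664), np.float64(0.0662), np.float64(0.0666), np.float64(0.0663), np.float64(0.0668)] 0.0020728123744802335
the job is handed in; nothing more can be done
None
```

I shut the tin by pushing its lid outwards and down with closed fingers, to about 24 N of resistance. Then I gripped the knob at 70 N, turned the turntable about 80° clockwise to the pointer, and handed in at about 12.4 s, still holding it.

- **Lid:** its top was level to within 1 mm across the radius (about 66 mm measured, 68 mm nominal, which is within calibration).
- **Alignment:** the tin's centre line and the pointer agreed within about 1 mm in both cameras. The two cameras' absolute offsets differed by about 5 mm, still inside the 14 mm allowed.
- **Grip:** the arm was still, and the fingers stopped at 40.7 mm on the 42 mm knob.
- **Bystanders:** the tool stayed clear of the pot, spray bottle and trowel throughout. I did not re-measure their positions at the end.

No check failed.

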